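# Plug-gauge check of two PVC couplings

### The job

Check both white couplings on the level gauge pin, one at a time: slide each one squarely along the pin, without forcing it, until it is fully home against the collar or the pin's step stops it. Pull it off again and, before trying the other one, lay it down flat in the rectangular tray if it went fully home, or in the round pan if it was stopped. Leave the valve, flange, nozzle and the control box with its switch undisturbed.

Things in the scene. Friction and masses are not known exactly. Their poses are not given: they have to be found in the camera images.
- coupling_1: white PVC pipe coupling, an octagonal tube 70 mm long, 48 mm across the flats, open at both ends, lying on a flat. Origin at its centre (24 mm above what it rests on), x along the bore, both ends alike. Its bore is unknown until it is tried on the gauge: it either slides over the whole pin or stops at the pin's step. About 90 g.
- coupling_2: a second coupling with the same outside; all that is said of coupling_1 holds for it, and its result too is unknown until it is tried.
- gauge: fixed gauge stand: base plate 120 x 90 x 12 mm, upright post 60 mm wide and 120 mm tall at its centre, and a level steel gauge pin that points along the stand's own -x. Origin under the centre of the base.
- gauge_home (a point): on the pin's axis at the face of the 52 mm collar at its root, 95 mm above the counter; axes as gauge. Along -x from here the pin is 33 mm thick for 60 mm, bevels over 5.5 mm to a 22 mm pilot that ends 83 mm out, then tapers to 14 mm at its tip, 92 mm out. A coupling fully home has its centre 35 mm out; one stopped at the step about 96 mm.
- tray: fixed shallow rectangular aluminium tray, 160 (x) x 140 (y) x 30 mm, walls 3 mm, floor 3 mm thick; for couplings that fit. Origin under its centre.
- pan: fixed round dark steel pan, 160 mm diameter, 30 mm high, wall 4 mm, floor 3 mm thick; for couplings that do not fit. Origin under its centre.
- valve: brass ball valve lying on the counter, 108 mm long body along x, 44 mm wide, steel lever on top (to 68 mm high, reaching 78 mm from the origin along +x). Origin under its centre. Leave alone.
- flange: iron pipe flange, 110 mm diameter, 14 mm thick, hub up to 38 mm. Origin under its centre. Leave alone.
- nozzle: blue nylon spray nozzle lying on its side, 112 mm long along x, 36 mm high, grip reaching 72 mm along +y. Origin under its barrel. Leave alone.
- control_box: fixed grey control box 100 x 120 x 70 mm with a black rocker switch on top (to 83 mm). Origin under its centre. Leave alone.
- rocker (a joint): angle of the rocker switch, about -0.23 rad as it stands, +0.25 flipped. Leave it alone.
Things that resemble listed ones, but are neither listed nor needed, are in the scene too. What is shaped like the gauge but orange or purple is not meant.

How it is judged:
On the way, in this order (a step that is already met when the one before it is completed fails the run):
1. one of the couplings is tried: slid along the pin fully home or to the step that stops it (((x of coupling_2 in the frame of gauge_home between -0.041 and -0.025 m and y of coupling_2 in the frame of gauge_home between -0.006 and 0.006 m and z of coupling_2 in the frame of gauge_home between -0.006 and 0.006 m and angle between the x axis of coupling_2 and the x axis of gauge_home, either way round below 0.12 rad) or (x of coupling_1 in the frame of gauge_home between -0.104 and -0.085 m and y of coupling_1 in the frame of gauge_home between -0.006 and 0.006 m and z of coupling_1 in the frame of gauge_home between -0.006 and 0.006 m and angle between the x axis of coupling_1 and the x axis of gauge_home, either way round below 0.12 rad))), for 0.15 s.
2. with the first one laid in its tray or pan, the other coupling is tried the same way (((x of coupling_2 in the frame of gauge_home between -0.041 and -0.025 m and y of coupling_2 in the frame of gauge_home between -0.006 and 0.006 m and z of coupling_2 in the frame of gauge_home between -0.006 and 0.006 m and angle between the x axis of coupling_2 and the x axis of gauge_home, either way round below 0.12 rad and horizontal distance between coupling_1 and pan below 0.072 m and height (world z) of coupling_1 below 0.034 m) or (x of coupling_1 in the frame of gauge_home between -0.104 and -0.085 m and y of coupling_1 in the frame of gauge_home between -0.006 and 0.006 m and z of coupling_1 in the frame of gauge_home between -0.006 and 0.006 m and angle between the x axis of coupling_1 and the x axis of gauge_home, either way round below 0.12 rad and x of coupling_2 in the frame of tray between -0.075 and 0.075 m and y of coupling_2 in the frame of tray between -0.065 and 0.065 m and height (world z) of coupling_2 below 0.034 m))), for 0.15 s.
At the end, for the whole second after the job is handed in: The coupling that went fully home (within 6 mm of the collar) lies flat on the floor of the rectangular tray, the one that was stopped at the step lies flat on the floor of the round pan, both at rest (centres under 34 mm above the counter) (x of coupling_2 in the frame of tray between -0.075 and 0.075 m and y of coupling_2 in the frame of tray between -0.065 and 0.065 m and height (world z) of each of coupling_2, coupling_1 below 0.034 m and horizontal distance between coupling_1 and pan below 0.072 m and linear speed of each of coupling_2, coupling_1 below 0.02 m/s); the robot touches nothing.
It fails at once if the valve, flange or nozzle is shifted by more than 20 mm (distance of any of valve, flange, nozzle from where it was at the start of the episode above 0.02 m).
It fails at once if the rocker switch is moved (value of joint rocker above -0.1 rad).
It fails at once if a coupling is forced against the gauge (over 60 N) (contact force between any of coupling_2, coupling_1 and gauge above 60 N).
It also fails if it takes over 72 s, if anything falls off the work surface, if the arm or the gripper's body presses on something with over 40 N, if the wrist force passes 120 N, or if a joint passes its speed limit or range.

### The arm

A 6-joint arm with a two-finger parallel gripper is mounted at the origin on the work surface. World frame = base frame: x ahead of the robot, y to its left, z up, the work surface at z = 0. Lengths are in m, angles in rad, forces in N, time in s.
With the tool pointing down it reaches from about 0.3 to 1 m from the base axis. Payload 5.1 kg.
Tool frame: the origin (TCP) lies on the centre line of the jaws, within the pads' length; the fingertips stand robot.finger_overhang ahead of it and the grasp point (between the pads) lies 2 mm behind it (robot.finger_overhang is the distance from the TCP to the fingertips, in m); z points along the fingers, y is the line along which they close (so a half turn about z gives the same grasp; the last joint's range is limited). The gripper opens to 95 mm and grips with 3 to 60 N. Pads are 20 mm wide; open, the fingers measure 119 mm over their backs; the gripper's body (75 mm by 180 mm) begins 59 mm behind the grasp point.
Start: joints at [-1.359, 0.124, 1.65, -0, 1.367, -0.083], TCP at [0.189, -0.622, 0.232] pointing down, gripper open.
Joint ranges: [-2.61, 2.61], [-1.02, 2.33], [0.03, 2.71], [-1.35, 4.49], [0.32, 2.68], [-2.91, 2.91]. Speed limits (rad/s): [2.57, 2.57, 3.14, 3.14, 3.14, 3.14].

### API

Orientations are given as a rotation vector (axis times angle).
In Python, from rig import robot gives the robot as it stands. The module is installed in compiled form; this text tells all that it offers. Calls block until the motion is done:
- robot.move_ptp(position, orientation): joint-space move of the TCP to a pose.
- robot.servo_line(position, vel=0.15, rotation=None): straight line of the TCP; rotation=None keeps the orientation; vel is the mean speed in m/s.
- robot.movej(angles): joint-space move.
- robot.command_gripper(opening, grip_force=None): opening from 0.0 (shut) to 1.0 (fully open); grip_force is the grip in N (None keeps the last); returns when the fingers have stopped.
- robot.dwell(seconds).
- robot.inverse_kinematics(position, orientation): joint angles nearest the present ones, or None.
- robot.read_state(): the state.
- robot.camera(name): name is "side" or "top"; returns a dict with "pixels" (384x512x3 uint8, red, green, blue), "camera_matrix" (3x3 intrinsics, pixels), "T" (4x4, takes a point from camera to world coordinates). Camera axes: x right, y up, looking along -z (the intrinsics and any distortion apply to the point x, -y, -z); pixel columns grow to the right and rows downward; lengths in m; the calibration is good to about 2 mm. A picture is of the moment at which its call begins. There is no depth.
A pose or a line that the arm cannot do raises robot.MotionError and nothing moves.
- robot.sign_off(): hands the job in; it is judged then, once.
Trained networks look in the newest picture that a camera, given by its name, has taken for a name from the list of things; names that differ only in an ending like _2 or _b are one class to them, and where a whole thing is asked for, a point or a joint stands for the part that bears it (a point fixed in the world has none). Each returns a list of dicts, best first, with "confidence" (0 to 1); they miss things now and then, are a little off and sometimes report something else, mostly with a low value. They report only what shows in the picture. A call takes as long as a camera call. They do not tell look-alikes from the thing itself.
- robot.search_frame(camera, thing): "at" ([x, y, z] in m, in world coordinates, good to about 4 mm: the middle of the surface that is visible of it).
The state is a dict: "time": time; "qpos": joint angles; "qvel": joint speeds; "joint_efforts": joint torques, N m; "tool_pos": TCP position; "eef_rot": TCP orientation; "force": force on the tool from outside, world axes, zero at the start; "moment": the same for the moment, N m; "finger_gap": opening from 0.0 (shut) to 1.0 (fully open); "grip_force": force on a finger pad.
Only numpy, scipy, OpenCV 4.12 (cv2) and the standard library are available. Lean on these libraries where they do the work, as an engineer would, in place of code of your own. Each camera call takes 0.05 s, during which the arm holds its last target. There are 200 camera calls.

## Working session

There is one attempt and no reset: what is moved stays moved. The work goes in short steps, each a Python script; the robot and the scene stay as the last script left them, time stands still between calls to the robot, and variables do not carry over. Pictures are saved under pics/ and viewed, at most 10 in all, crops included, and the job is handed in when it is done.

```bash
mkdir -p pics; python3 - <<'E'
from rig import robot
import cv2,numpy as np
np.set_printoptions(precision=4,suppress=True)
print(robot.finger_overhang)
for c in ["top","side"]:
    r=robot.camera(c); cv2.imwrite(f"pics/{c}0.png",r["pixels"][:,:,::-1]); np.savez(f"{c}0.npz",**r)
    print(c,{k:v for k,v in r.items() if k!="pixels"})
    for t in ["coupling_1","gauge","tray","pan","valve","flange","nozzle","control_box"]:
        print(t,[(np.round(d["at"],3).tolist(),round(d["confidence"],2)) for d in robot.search_frame(c,t)])
s=robot.read_state();print(s)
E
```

```text
0.017
top {'camera_matrix': array([[428.8487,   0.    , 258.4608],
       [  0.    , 428.8487, 187.5719],
       [  0.    ,   0.    ,   1.    ]]), 'T': array([[ 0.0192,  0.9863, -0.1636,  0.3758],
       [-0.9996,  0.0157, -0.0227, -0.0934],
       [-0.0198,  0.164 ,  0.9863,  1.2394],
       [ 0.    ,  0.    ,  0.    ,  1.    ]])}
coupling_1 [([0.462, 0.112, 0.042], 0.96), ([0.446, -0.093, 0.043], 0.56)]
gauge [([0.832, -0.181, 0.103], 0.95), ([0.839, 0.15, 0.102], 0.86), ([0.272, 0.244, 0.058], 0.82), ([0.682, -0.011, 0.1], 0.76), ([0.561, -0.516, 0.07], 0.65), ([0.462, 0.112, 0.044], 0.4)]
tray [([0.482, 0.315, 0.001], 0.86)]
pan [([0.452, -0.299, 0.003], 0.74)]
valve [([0.639, 0.207, 0.043], 0.86)]
flange [([0.618, -0.212, 0.016], 0.64), ([0.674, -0.374, 0.075], 0.18)]
nozzle [([0.646, 0.353, 0.033], 0.78)]
control_box [([0.674, -0.367, 0.073], 0.62)]
side {'camera_matrix': array([[380.0851,   0.    , 253.8059],
       [  0.    , 380.0851, 188.6511],
       [  0.    ,   0.    ,   1.    ]]), 'T': array([[-0.8564,  0.4042, -0.3212,  0.1512],
       [-0.5161, -0.654 ,  0.5531,  0.60
[... 343 characters left out ...]
0.452, -0.298, 0.003], 0.85)]
valve [([0.634, 0.217, 0.044], 0.57)]
flange [([0.615, -0.205, 0.014], 0.84)]
nozzle [([0.641, 0.372, 0.029], 0.82)]
control_box [([0.674, -0.34, 0.069], 0.89), ([0.614, -0.207, 0.014], 0.73)]
{'time': 0.9, 'qpos': array([-1.3586,  0.1237,  1.6503, -0.    ,  1.3675, -0.0826]), 'qvel': array([-0.0002,  0.0008,  0.0009, -0.0001,  0.0006, -0.0006]), 'joint_efforts': array([  0.0004, -41.7579, -36.0233,   0.0774,   0.0428,  -0.    ]), 'tool_pos': array([ 0.1888, -0.622 ,  0.2317]), 'eef_rot': array([ 3.1075,  0.4614, -0.    ]), 'force': array([0.9699, 0.2042, 0.9162]), 'moment': array([-0.0497, -0.0082, -0.0409]), 'grip_force': 0.0, 'finger_gap': 0.9975887739893298}
```

View pics/top0.png

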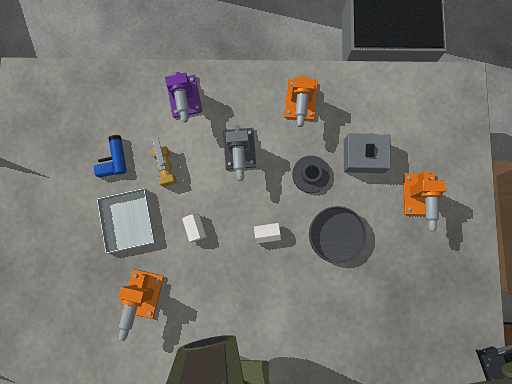

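View pics/side0.png

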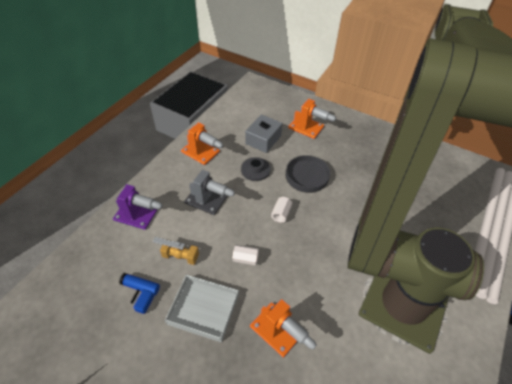

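Top view: grey gauge at about (239,150) with its pin down to (239,178), couplings at (193,228) and (267,233), tray (127,221), pan (338,235). Side view agrees: grey gauge (208,190), couplings (282,209) and (245,255). Next I'll fit models to the outlines.

```bash
cat > vis.py <<'E'
import numpy as np,cv2
from scipy.optimize import minimize
def load(c): return dict(np.load(f"{c}0.npz"))
def proj(r,P):
    P=np.atleast_2d(P); T=r["T"]; q=(P-T[:3,3])@T[:3,:3]; q=q*[1,-1,-1]
    u=q@r["camera_matrix"].T; return u[:,:2]/u[:,2:]
def ray_at(r,uv,z):
    T=r["T"]; d=np.linalg.inv(r["camera_matrix"])@[uv[0],uv[1],1]; d=T[:3,:3]@(d*[1,-1,-1])
    return T[:3,3]+d*(z-T[2,3])/d[2]
def place(P,x,y,yaw,z=0):
    c,s=np.cos(yaw),np.sin(yaw); P=np.asarray(P,float)
    return np.c_[x+c*P[:,0]-s*P[:,1],y+s*P[:,0]+c*P[:,1],z+P[:,2]]
R=.024/np.cos(np.pi/8)
A=np.pi/8+np.arange(8)*np.pi/4
OCT=np.array([[sx*.035,R*np.cos(a),R*np.sin(a)] for sx in(-1,1) for a in A])
def box(x0,x1,y0,y1,z0,z1): return np.array([[x,y,z] for x in(x0,x1) for y in(y0,y1) for z in(z0,z1)])
def hullmask(shape,uvs,S=4):
    m=np.zeros((shape[0],shape[1]),np.uint8)
    for uv in uvs:
        h=cv2.convexHull(uv.astype(np.float32))
        cv2.fillConvexPoly(m,np.round(h*16).astype(np.int32),255,shift=4,lineType=cv2.LINE_AA)
    return m/255.
def whitemask(r):
    p=r["pixels"].astype(float); return p
def fit_coupling(views,x,y,yaw):
    # score: soft silhouettes vs. brightness mask
    data=[]
    for r in views:
        uv=proj(r,[x,y,.024])[0].astype(int); s=35
        x0,y0=uv-s; b=r["pixels"][y0:y0+2*s,x0:x0+2*s].astype(float).min(2)
        b=np.clip((cv2.resize(b,None,fx=4,fy=4,interpolation=cv2.INTER_CUBIC)-145)/20,0,1)
        data.append((r,np.array([x0,y0]),b))
    def cost(p):
        return sum(((hullmask(b.shape,[(proj(r,place(OCT,p[0]/100,p[1]/100,p[2]*.2,.024))-o+.5)*4-.5])-b)**2).sum() for r,o,b in data)
    best=min((minimize(cost,[x*100,y*100,(yaw+d)/.2],method="Nelder-Mead",options=dict(initial_simplex=None,xatol=1e-3,fatol=.1)) for d in(-.3,0,.3)),key=lambda q:q.fun)
    p=best.x; return p[0]/100,p[1]/100,p[2]*.2,best.fun
E
python3 - <<'E'
from vis import *
np.set_printoptions(precision=4,suppress=True)
t,s=load("top"),load("side")
for g in [(.46,.118,.3),(.448,-.087,1.5)]:
    for v in ([t],[s],[t,s]): print(np.array(fit_coupling(v,*g)))
# gauge crops
ims=[]
for r,c in((t,(239,155)),(s,(212,190))):
    p=r["pixels"][c[1]-37:c[1]+38,c[0]-33:c[0]+33,::-1]; ims.append(cv2.resize(p,None,fx=6,fy=6,interpolation=cv2.INTER_CUBIC))
im=np.hstack(ims); print(im.shape)
cv2.imwrite("pics/g.png",im)
E
```

```text
[   0.4604    0.1195    0.3022 2896.7436]
[   0.464     0.1176    0.39   1753.8686]
[   0.4626    0.1199    0.3688 4714.562 ]
[   0.45     -0.0908    1.7102 2053.0354]
[   0.4555   -0.0904    1.8819 1313.4462]
[   0.4518   -0.0909    1.7371 3507.7351]
(450, 792, 3)
```

View pics/g.png

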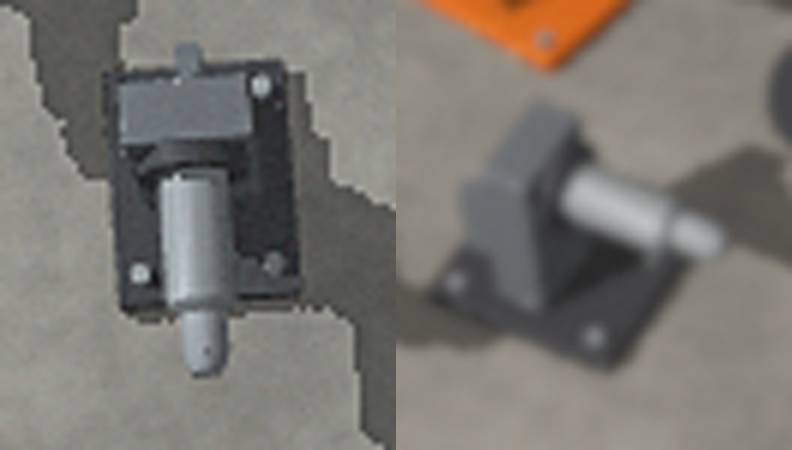

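The crop shows the grey gauge clearly: plate corners, post, collar and pin, with the root at crop (195,172) and the tip at (204,376). I'll refine its pose with an edge fit.

```bash
cat >> vis.py <<'E'
def gradimg(r,sig):
    g=cv2.GaussianBlur(cv2.cvtColor(r["pixels"],cv2.COLOR_RGB2GRAY).astype(np.float32),(0,0),sig)
    gx,gy=cv2.Sobel(g,cv2.CV_32F,1,0,ksize=3),cv2.Sobel(g,cv2.CV_32F,0,1,ksize=3)
    return gx,gy
def edge_score(G,segs):
    """mean |gradient normal to the segment| , saturated"""
    tot=0;L=0
    for a,b in segs:
        d=b-a; n=np.linalg.norm(d); k=max(2,int(n*3)); q=a+np.linspace(.05,.95,k)[:,None]*d
        nx,ny=-d[1]/n,d[0]/n
        s=lambda I:cv2.remap(I,q[None,:,0].astype(np.float32),q[None,:,1].astype(np.float32),cv2.INTER_LINEAR)[0]
        tot+=np.minimum(np.abs(s(G[0])*nx+s(G[1])*ny),120).mean()*n;L+=n
    return tot/L
def hullsegs(uv):
    h=cv2.convexHull(uv.astype(np.float32))[:,0].astype(float); return list(zip(h,np.roll(h,-1,0)))
def ring(x,d): a=np.arange(32)*np.pi/16; return np.c_[np.full(32,x),d/2*np.cos(a),.095+d/2*np.sin(a)]
def gauge_segs(r,x,y,yaw,h):
    """x,y: gauge origin; h: x of gauge_home in it"""
    S=[]
    pl=proj(r,place(box(-.06,.06,-.045,.045,.012,.012)[::2],x,y,yaw)); S+=hullsegs(pl)
    side=lambda a,b,d0,d1: [q for q in hullsegs(proj(r,place(np.r_[ring(a,d0),ring(b,d1)],x,y,yaw))) if np.linalg.norm(q[1]-q[0])>6]
    S+=side(h,h-.060,.033,.033)*2; S+=side(h-.0655,h-.083,.022,.022)*2
    tip=proj(r,place(ring(h-.092,.014),x,y,yaw)); 
    full=cv2.convexHull(np.r_[tip,proj(r,place(ring(h-.083,.022),x,y,yaw))].astype(np.float32))[:,0].astype(float)
    S+=[(a,b) for a,b in zip(full,np.roll(full,-1,0)) if np.linalg.norm((a+b)/2-tip.mean(0))<4.]
    return S
def fit_edges(views,segf,p0,scale,sigs):
    p=np.array(p0,float)
    for sg in sigs:
        G=[gradimg(r,sg) for r in views]
        f=lambda z:-sum(edge_score(g,segf(r,*(p0+z*scale))) for g,r in zip(G,views))
        z0=(p-p0)/scale; best=None
        for t in np.random.default_rng(0).normal(0,1,(12,len(p0)))*sg/1.5:
            q=minimize(f,z0+t,method="Nelder-Mead",options=dict(xatol=.01,fatol=.01,maxiter=300))
            if best is None or q.fun<best.fun: best=q
        p=p0+best.x*scale
    return p,best.fun
E
cat > m.py <<'E'
from vis import *
np.set_printoptions(precision=4,suppress=True)
t,s=load("top"),load("side")
P=[]
for v in ([t],[s],[t,s]):
    p,f=fit_edges(v,gauge_segs,np.array([.70,-.0,.05,-.03]),np.array([.006,.006,.05,.006]),(2,1)); P.append(p)
    c,sn=np.cos(p[2]),np.sin(p[2]); print("gauge",p,f,"home",p[0]+c*p[3],p[1]+sn*p[3])
cs=lambda r,x,y,yaw: hullsegs(proj(r,place(OCT,x,y,yaw,.024)))
C=[]
for g in [(.462,.1195,.30),(.4505,-.0905,1.71)]:
    for v in ([t],[s],[t,s]):
        p,f=fit_edges(v,cs,np.array(g),np.array([.004,.004,.1]),(1.5,.8)); C.append(p); print("coup",p,f)
ts=lambda r,x,y,yaw: hullsegs(proj(r,place(box(-.08,.08,-.07,.07,.03,.03)[::2],x,y,yaw)))
for v in ([t],[s],[t,s]):
    for a in (.15,.15+np.pi/2): print("tray",*fit_edges(v,ts,np.array([.482,.315,a]),np.array([.005,.005,.08]),(2,1)))
def draw(r,c,L,w=66,h=75):
    o=np.array(c)-[w//2,h//2]; im=cv2.resize(r["pixels"][o[1]:o[1]+h,o[0]:o[0]+w,::-1],None,fx=6,fy=6,interpolation=cv2.INTER_CUBIC)
    for a,b in L: cv2.line(im,*[tuple(int(k) for k in ((q-o+.5)*6)) for q in(a,b)],(0,0,255),1)
    return im
im=np.hstack([draw(t,(239,155),gauge_segs(t,*P[0])),draw(s,(212,190),gauge_segs(s,*P[1]))])
im2=np.hstack([draw(t,(193,228),cs(t,*C[0]),33,25),draw(t,(267,233),cs(t,*C[3]),33,25),draw(s,(245,256),cs(s,*C[1]),33,25),draw(s,(282,209),cs(s,*C[4]),33,25)])
cv2.imwrite("pics/g2.png",np.vstack([im,im2]))
E
python3 m.py
```

```text
gauge [ 0.6973 -0.0085  0.0069 -0.0132] -90.0684785581254 home 0.6840748118147686 -0.008577190827472643
gauge [ 0.6942 -0.0002  0.1001 -0.0105] -89.14553452868714 home 0.683731800610701 -0.0012435384614883046
gauge [ 0.6897 -0.005   0.0711 -0.0043] -171.86646101626366 home 0.6854126101133584 -0.005276209351798399
coup [0.4603 0.1181 0.3434] -111.07999374259325
coup [0.4627 0.1165 0.3789] -117.16224160754656
coup [0.461  0.1163 0.3594] -225.56929073206976
coup [ 0.4502 -0.093   1.7092] -114.49155485830403
coup [ 0.4531 -0.0909  1.7468] -115.3917963524799
coup [ 0.4509 -0.0911  1.7388] -229.01117465004637
tray [0.4758 0.3097 0.2423] -118.89455175701136
tray [0.462  0.3164 1.8032] -77.1199395309277
tray [0.4764 0.309  0.2422] -112.18187224094177
tray [0.4676 0.2969 1.8039] -80.04911781886479
tray [0.4759 0.3093 0.24  ] -230.4793855962105
tray [0.4624 0.3165 1.7983] -151.47761279023342
```

View pics/g2.png

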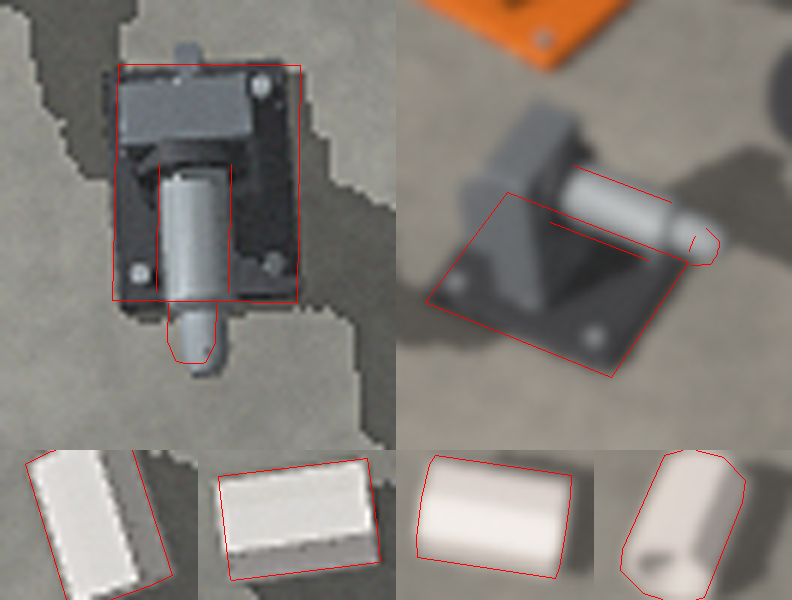

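The coupling outlines fit well in both views. The gauge fit in the top view slipped, so I'll restart it from the points I read off: plate corners, pin root and tip.

```bash
cat > m2.py <<'E'
from vis import *
from scipy.optimize import least_squares
np.set_printoptions(precision=4,suppress=True)
t,s=load("top"),load("side")
M=np.array([[.06,.045,.012],[.06,-.045,.012],[-.06,-.045,.012],[-.06,.045,.012]])
pt=np.array([[106,70],[286,62],[299,291],[123,303],[195,172],[199,240],[204,340]])/6-.5+[206,118]
def res(p):
    q=np.r_[proj(t,place(M,*p[:3])),proj(t,place(np.array([[p[3]-d,0,.095] for d in(0,.028,.074)]),*p[:3]))]
    e=q-pt; 
    # pin midpoints: only across (columns); tip row separately
    tip=proj(t,place(np.array([[p[3]-.092,0,.09]]),*p[:3]))[0,1]-((374/6)-.5+118)
    return np.r_[e[:4].ravel(),e[4:,0],tip]
q=least_squares(res,[.7,0,.07,-.03]); p=q.x; print("pts",p,q.fun)
P=[]
for v in ([t],[s],[t,s]):
    G=[gradimg(r,1.) for r in v]
    f=lambda z:-sum(edge_score(g,gauge_segs(r,*(p+z*[.003,.003,.03,.003]))) for g,r in zip(G,v))
    b=min((minimize(f,z,method="Nelder-Mead") for z in np.random.default_rng(1).normal(0,.6,(15,4))),key=lambda k:k.fun)
    k=p+b.x*[.003,.003,.03,.003]; P.append(k); print(k,b.fun,f(np.zeros(4)),"home",place(np.array([[k[3],0,.095]]),*k[:3])[0])
print("home pts",place(np.array([[p[3],0,.095]]),*p[:3])[0])
def draw(r,c,L,w=66,h=75):
    o=np.array(c)-[w//2,h//2]; im=cv2.resize(r["pixels"][o[1]:o[1]+h,o[0]:o[0]+w,::-1],None,fx=6,fy=6,interpolation=cv2.INTER_CUBIC)
    for a,b in L: cv2.line(im,*[tuple(int(k) for k in ((q-o+.5)*6)) for q in(a,b)],(0,0,255),1)
    return im
cv2.imwrite("pics/g3.png",np.hstack([draw(t,(239,155),gauge_segs(t,*P[0])),draw(s,(212,190),gauge_segs(s,*P[1]))]))
E
python3 m2.py
```

```text
pts [ 0.6981 -0.0067  0.0845 -0.0195] [ 0.0293 -0.0892  0.2137 -0.8395  0.6422  0.3939 -0.6863  0.4855 -0.0545
 -0.1354  0.0037  0.0108]
[ 0.6998 -0.0049  0.1044 -0.0239] -88.85712156226563 -85.1925824681227 home [ 0.6761 -0.0074  0.095 ]
[ 0.694   0.0001  0.1097 -0.0109] -89.02955552392419 -67.12917664994086 home [ 0.6832 -0.0011  0.095 ]
[ 0.6962 -0.004   0.075  -0.0125] -167.53189534578866 -152.32175911806354 home [ 0.6837 -0.0049  0.095 ]
home pts [ 0.6788 -0.0084  0.095 ]
```

View pics/g3.png

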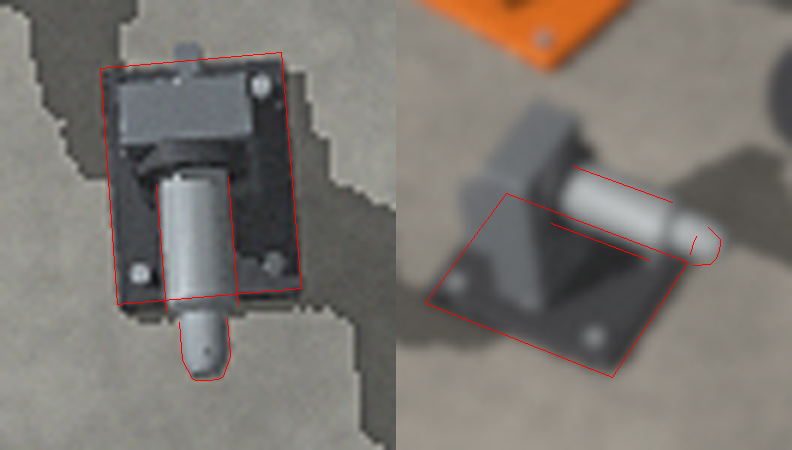

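The top view agrees with the points I read: yaw about 0.09, pin tip near (0.586,-0.0165). The side fit locked onto the plate's lower edge, so I'm dropping it. I'll grasp the first coupling and check the alignment at the pin.

```bash
cat > act.py <<'E'
from rig import robot
import numpy as np
from scipy.spatial.transform import Rotation as Ro
np.set_printoptions(precision=4,suppress=True)
YAW=.088; TIP=np.array([.586,-.0165]); U=np.array([np.cos(YAW),np.sin(YAW)]); HOME=TIP+.092*U
def rot(yaw): return (Ro.from_euler("z",yaw)*Ro.from_euler("x",np.pi)).as_rotvec()
def st(): return robot.read_state()
def force(n=3):
    F=[]
    for _ in range(n): robot.dwell(.02); F.append(st()["force"])
    return np.mean(F,0)
def pick(x,y,yaw):
    robot.command_gripper(1.0)
    robot.move_ptp([x,y,.14],rot(yaw)); robot.servo_line([x,y,.025],vel=.15)
    robot.command_gripper(.3,grip_force=35); s=st(); print("gap mm",s["finger_gap"]*95,"grip",s["grip_force"],"tcp",s["tool_pos"])
    robot.servo_line([x,y,.2],vel=.2); s=st(); print("lifted gap",s["finger_gap"]*95,s["grip_force"],"t",s["time"])
def gp(d,lat=0,dz=0):
    """TCP for a coupling centre d out from home, lat along gauge y"""
    q=HOME-d*U+lat*np.array([-U[1],U[0]]); return [q[0],q[1],.096+dz]
E
python3 - <<'E'
from act import *
import cv2
pick(.461,.117,.355)
robot.move_ptp(gp(.16,0,.08),rot(YAW)); robot.servo_line(gp(.16),vel=.15); robot.dwell(.3)
s=st();print(s["time"],s["qpos"],s["tool_pos"],gp(.16),s["force"],s["moment"])
ims=[]
for c,o in(("top",(235,170)),("side",(225,200))):
    r=robot.camera(c); np.savez(f"{c}1.npz",**r)
    ims.append(cv2.resize(r["pixels"][o[1]-50:o[1]+50,o[0]-40:o[0]+40,::-1],None,fx=5,fy=5,interpolation=cv2.INTER_CUBIC))
cv2.imwrite("pics/pre1.png",np.hstack(ims)); print(st()["time"])
E
```

```text
gap mm 47.46236365640447 grip 34.99998610408511 tcp [0.461  0.1169 0.025 ]
lifted gap 48.02441876509111 34.99986458395142 t 6.6667
8.3083 [-0.1469 -0.041   2.0584  0.      1.1224  1.336 ] [ 0.5189 -0.0226  0.097 ] [np.float64(0.5182631261301689), np.float64(-0.022476279640596203), 0.096] [ 0.0286 -0.3036 -1.0302] [ 0.046   0.0149 -0.0266]
8.4083
```

View pics/pre1.png

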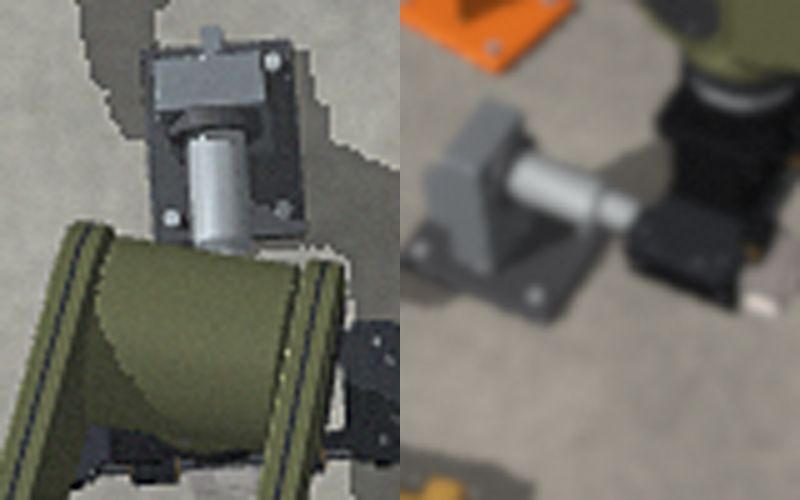

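The side view shows the coupling held in the fingers, behind the pilot and roughly in line with it. I'll move in with force guards and centre by probing once the pilot is inside the bore.

```bash
cat >> act.py <<'E'
def line(d,lat,dz,vel): robot.servo_line(gp(d,lat,dz),vel=vel)
def loc(F): return np.array([F[0]*U[0]+F[1]*U[1],-F[0]*U[1]+F[1]*U[0],F[2]])
def axf(F0): return loc(st()["force"]-F0)
def advance(d,dend,lat,dz,F0,step=.003,vel=.03,fax=6,flat=6,log=True):
    """-> d reached, force there (gauge axes); stops at dend or on force"""
    while d>dend+1e-6:
        d=max(dend,d-step); line(d,lat,dz,vel); f=axf(F0)
        if log: print(f"d {d*1e3:.1f} f {f.round(1)} t {st()['time']:.1f}")
        if -f[0]>fax or np.hypot(f[1],f[2])>flat: break
    return d,f
def probe(d,lat,dz,F0,ax,f=4,step=.0015,lim=.009):
    """touch the bore on both sides along ax (1 lat, 2 z); returns the middle"""
    E=[]
    for sg in(1,-1):
        o=0.;c=lat if ax==1 else dz
        while o<lim:
            o+=step; line(d,c+sg*o if ax==1 else lat,dz if ax==1 else c+sg*o,.03); g=axf(F0)
            if -sg*g[ax]>f: break
        p=st()["tool_pos"]; E.append(sg*o-0); print("probe",ax,sg,f"{o*1e3:.1f}",g.round(1))
        line(d,lat,dz,.05)
    m=sum(E)/2; return (lat+m if ax==1 else dz+m)
E
python3 - <<'E'
from act import *
line(.16,0,0,.1); robot.dwell(.2); F0=force(); np.save("F0.npy",F0); print(st()["time"],F0,st()["tool_pos"]-gp(.16))
line(.132,0,0,.1)
d,f=advance(.132,.110,0,0,F0,step=.004)
print(d,f,st()["tool_pos"]-gp(d),st()["time"])
E
```

```text
8.9083 [ 0.0181  0.1627 -0.9787] [-0.     -0.     -0.0001]
d 128.0 f [ 0.1 -0.7 -0.3] t 9.6
d 124.0 f [ 0.4 -0.8 -0.1] t 9.9
d 120.0 f [ 0.2 -0.3 -0.7] t 10.2
d 116.0 f [0.4 0.3 1.1] t 10.5
d 112.0 f [-0.1 -0.6  0.7] t 10.8
d 110.0 f [ 1.2 -0.   0.6] t 11.0
0.11 [ 1.1939 -0.0208  0.5642] [ 0.0001 -0.      0.    ] 11.0083
```

Entered without contact. Next: probe to centre.

```bash
python3 - <<'E'
from act import *
F0=np.load("F0.npy"); d=.110
lat=probe(d,0,0,F0,1); line(d,lat,0,.05)
dz=probe(d,lat,0,F0,2); line(d,lat,dz,.05); print("centre",lat,dz,axf(F0),st()["time"])
np.save("c.npy",[lat,dz])
d,f=advance(d,.095,lat,dz,F0,step=.003,fax=5); print(st()["time"])
E
```

```text
probe 1 1 4.5 [ 0.3 -5.6  0.2]
probe 1 -1 6.0 [0.8 4.2 0.1]
probe 2 1 6.0 [  4.3  -0.7 -11.2]
probe 2 -1 6.0 [-2.9 -0.   6.5]
centre -0.0007499999999999998 0.0 [-0.0802 -0.3823 -0.0566] 16.3083
d 107.0 f [-0.2  0.  -0.1] t 16.6
d 104.0 f [-1.  -0.1  0. ] t 16.8
d 101.0 f [-0.2 -0.2  0.3] t 17.1
d 98.0 f [-1.   0.   0.2] t 17.3
d 95.0 f [-0.3  0.4  0.1] t 17.6
17.5583
```

```bash
python3 - <<'E'
from act import *
F0=np.load("F0.npy"); lat,dz=np.load("c.npy")
d,f=advance(.095,.028,lat,dz,F0,step=.003,fax=6,flat=8); robot.dwell(.2); print(d,axf(F0),st()["moment"],st()["tool_pos"]-gp(d,lat,dz),st()["time"])
E
```

```text
d 92.0 f [-6.8 -0.1  3.1] t 17.8
0.092 [-7.4089 -0.4863  3.2492] [-0.0105  0.9821  0.0148] [-0.0017 -0.0001 -0.0004] 18.0083
```

```bash
python3 - <<'E'
from act import *
F0=np.load("F0.npy"); lat,dz=np.load("c.npy")
for a in(.0008,.0016):
    line(.092,lat,dz+a,.03); robot.dwell(.15); print(a,axf(F0),st()["moment"],st()["tool_pos"]-gp(.092,lat,dz+a))
for d in(.0905,.089):
    line(d,lat,dz+a,.03); robot.dwell(.15); s=st();p=s["tool_pos"][:2]; print(d,axf(F0),s["moment"],"d act",(HOME-p)@U,s["time"])
E
```

```text
0.0008 [-6.3896  0.7576  1.2026] [-0.0971  0.9691  0.0068] [-0.0018 -0.0001 -0.001 ]
0.0016 [-5.2683  0.0402 -2.4986] [-0.1816  1.0692 -0.0105] [-0.0018 -0.     -0.0015]
0.0905 [-10.2011  -1.2718   0.7709] [-0.2725  1.8256 -0.0687] d act 0.093594953816832 19.2083
0.089 [-15.5702  -0.5207   4.1079] [-0.3363  2.5799 -0.059 ] d act 0.0934585922618897 19.6083
```

It is stopped firmly at the step: 15 N on the tool and no movement. So coupling A goes in the pan, and then I'll pick up B.

```bash
cat >> act.py <<'E'
def drop(x,y,yaw):
    robot.move_ptp([x,y,.16],rot(yaw)); F0=force()
    robot.servo_line([x,y,.034],vel=.15); z=.034
    while z>.0262:
        z-=.0015; robot.servo_line([x,y,z],vel=.03)
        if st()["force"][2]-F0[2]>3: break
    print("down z",z,st()["force"]-F0); robot.command_gripper(.7); robot.servo_line([x,y,.16],vel=.2); print("t",st()["time"])
E
python3 - <<'E'
from act import *
lat,dz=np.load("c.npy")
line(.11,lat,dz,.05); line(.16,lat,dz,.12); line(.16,lat,.1,.2)
drop(.452,-.2985,.0)
robot.move_ptp([.45,-.2,.2],rot(-1.41))
import cv2
r=robot.camera("side"); np.savez("side2.npz",**r)
pick(.4505,-.092,1.725-np.pi)
robot.move_ptp(gp(.16,0,.08),rot(YAW)); print(st()["qpos"],st()["time"])
r2=robot.camera("side")
a,b=[cv2.resize(k["pixels"][100:320,170:350,::-1],None,fx=2.2,fy=2.2) for k in(r,r2)]
cv2.imwrite("pics/p2.png",np.hstack([a,b]))
E
```

```text
down z 0.026499999999999996 [-1.4353  1.396   9.0838]
t 26.1917
gap mm 47.6312093791338 grip 34.99423392349854 tcp [ 0.4504 -0.092   0.025 ]
lifted gap 48.146192328510026 34.993723910884 t 31.65
[-0.1471 -0.1271  1.9975 -0.0001  1.2724  1.3367] 32.8583
```

View pics/p2.png

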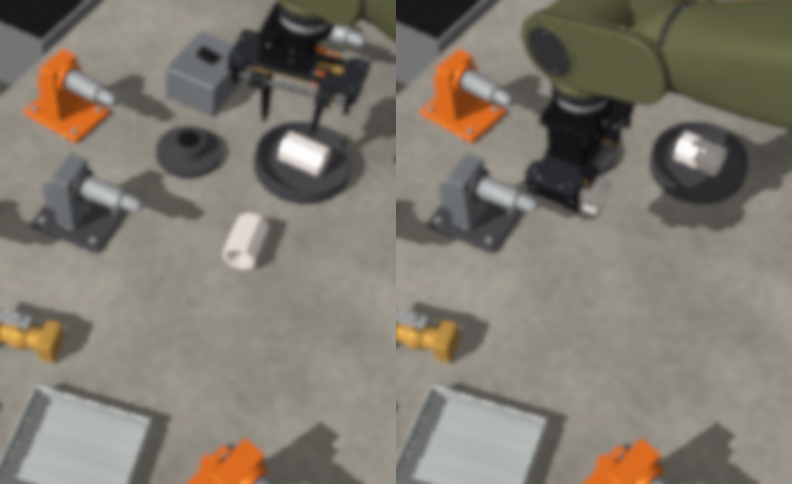

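The picture shows coupling A lying flat in the pan at (303,152), and B held above the pre-insert point. Trying B next, with force-guided lateral correction.

```bash
cat >> act.py <<'E'
def comply(d,dend,lat,dz,F0,step=.003,fax=12,k=1.5e-4):
    while d>dend:
        d-=step; line(d,lat,dz,.03); f=axf(F0); s=st(); m=loc(s["moment"])
        print(f"d {d*1e3:.1f} act {((HOME-s['tool_pos'][:2])@U)*1e3:.1f} f {f.round(1)} m {m.round(2)} lat {lat*1e3:.1f} dz {dz*1e3:.1f} t {s['time']:.1f}")
        if -f[0]>fax: break
        lat+=np.clip(k*f[1],-8e-4,8e-4); dz+=np.clip(k*f[2],-8e-4,8e-4)
        np.save("c.npy",[lat,dz])
    return d,lat,dz
E
python3 - <<'E'
from act import *
lat,dz=-.0007,.0004
line(.16,lat,dz,.2); robot.dwell(.2); F0=force(); np.save("F0.npy",F0)
line(.130,lat,dz,.12)
d,f=advance(.130,.100,lat,dz,F0,step=.006,vel=.05,log=False); print(d,f,st()["time"])
if d<.1001: comply(d,.075,lat,dz,F0,fax=8)
E
```

```text
0.1 [-0.5119 -0.2843  1.2292] 35.4417
d 97.0 act 96.9 f [-0.  -0.7  0.5] m [-0.02  0.02  0.02] lat -0.7 dz 0.4 t 35.7
d 94.0 act 93.8 f [-0.5 -0.2  0.5] m [ 0.03 -0.01 -0.03] lat -0.8 dz 0.5 t 35.9
d 91.0 act 90.8 f [0.5 0.3 0.6] m [0.01 0.07 0.02] lat -0.8 dz 0.5 t 36.2
d 88.0 act 87.8 f [ 0.5 -0.3  0.3] m [0.01 0.02 0.04] lat -0.8 dz 0.6 t 36.4
d 85.0 act 84.8 f [-1.1  0.8  1. ] m [ 0.02 -0.01 -0.01] lat -0.8 dz 0.7 t 36.7
d 82.0 act 81.8 f [-0.4 -0.9 -0.6] m [ 0.    0.03 -0.01] lat -0.7 dz 0.8 t 36.9
d 79.0 act 78.8 f [-1.1  0.4  0. ] m [0.01 0.01 0.04] lat -0.9 dz 0.7 t 37.2
d 76.0 act 75.8 f [0.  0.2 0.3] m [ 0.05 -0.01 -0.09] lat -0.8 dz 0.7 t 37.4
d 73.0 act 72.8 f [-0.6  0.2 -0.1] m [-0.03  0.06  0.01] lat -0.8 dz 0.8 t 37.7
```

```bash
python3 - <<'E'
from act import *
F0=np.load("F0.npy"); lat,dz=np.load("c.npy")
d,lat,dz=comply(.073,.026,lat,dz,F0,step=.003,fax=8); robot.dwell(.3); print(axf(F0),(HOME-st()["tool_pos"][:2])@U,st()["time"])
E
```

```text
d 70.0 act 69.8 f [0.1 0.1 0.8] m [-0.04  0.02  0.02] lat -0.7 dz 0.8 t 37.9
d 67.0 act 66.8 f [0.1 0.  1.1] m [-0.02 -0.05 -0.05] lat -0.7 dz 0.9 t 38.2
d 64.0 act 63.8 f [-0.8  0.3 -0.2] m [-0.03  0.01  0.02] lat -0.7 dz 1.1 t 38.4
d 61.0 act 60.8 f [-0.8 -0.3  0.2] m [ 0.05  0.01 -0.04] lat -0.7 dz 1.0 t 38.7
d 58.0 act 57.8 f [-0.1  0.2  0.6] m [ 0.08  0.02 -0.  ] lat -0.7 dz 1.1 t 38.9
d 55.0 act 54.8 f [-0.   0.5  0.3] m [-0.01 -0.05 -0.02] lat -0.7 dz 1.1 t 39.2
d 52.0 act 51.8 f [-0.5 -0.1  0.8] m [0.02 0.03 0.01] lat -0.6 dz 1.2 t 39.4
d 49.0 act 48.8 f [-0.6 -0.2  0.8] m [0.05 0.02 0.  ] lat -0.6 dz 1.3 t 39.7
d 46.0 act 45.9 f [ 0.   0.4 -0.1] m [-0.02  0.05  0.03] lat -0.7 dz 1.4 t 39.9
d 43.0 act 42.9 f [-1.1  0.7  0.6] m [0.01 0.   0.02] lat -0.6 dz 1.4 t 40.2
d 40.0 act 39.9 f [ 0.  -0.9  0.3] m [ 0.01 -0.08 -0.03] lat -0.5 dz 1.5 t 40.4
d 37.0 act 36.8 f [-0.1  0.6 -0.4] m [ 0.   -0.1  -0.01] lat -0.6 dz 1.5 t 40.7
d 34.0 act 34.0 f [-1.5  0.1 -0.3] m [-0.02  0.09  0.06] lat -0.5 dz 1.5 t 40.9
d 31.0 act 33.8 f [-10.4  -1.1   5.4] m [-0.02  1.57  0.17] lat -0.5 dz 1.4 t 41.2
[-10.6343   0.179    4.379 ] 0.03386183607839071 41.4917
```

Fully home, stopped at 33.9 mm in my frame. Now pull it off and lay it in the tray.

```bash
python3 - <<'E'
from act import *
import cv2
F0=np.load("F0.npy"); lat,dz=np.load("c.npy")
for d in(.05,.07,.09,.11): line(d,lat,dz,.1); print(axf(F0).round(1))
line(.16,lat,dz,.15); line(.16,lat,.1,.2)
drop(.476,.3095,.24)
robot.servo_line([.476,.3095,.25],vel=.25); robot.movej([-.8,-.3,1.5,0,1.5,0])
out=[]
for c in("top","side"):
    r=robot.camera(c); out.append(cv2.resize(r["pixels"][:,:,::-1],(400,300),interpolation=cv2.INTER_AREA))
    for k in("coupling_1","valve","flange","nozzle"): print(c,k,[(np.round(q["at"],3).tolist(),round(q["confidence"],2)) for q in robot.search_frame(c,k)])
cv2.imwrite("pics/end.png",np.hstack(out)); print(st()["time"])
E
```

```text
[-1.2 -0.4 -0.6]
[-2.2 -0.2 -0.8]
[-1.   0.4 -0.2]
[-0.7 -0.6  1.4]
down z 0.026499999999999996 [-3.9554 -2.5284  9.1168]
t 48.975
top coupling_1 [([0.453, -0.294, 0.049], 0.92), ([0.474, 0.303, 0.046], 0.87)]
top valve [([0.64, 0.207, 0.043], 0.82)]
top flange [([0.619, -0.213, 0.014], 0.59)]
top nozzle [([0.645, 0.355, 0.034], 0.94), ([0.618, -0.216, 0.016], 0.67)]
side coupling_1 [([0.472, 0.318, 0.042], 0.85), ([0.449, -0.283, 0.047], 0.8)]
side valve [([0.635, 0.214, 0.043], 0.83)]
side flange [([0.617, -0.205, 0.013], 0.9)]
side nozzle [([0.639, 0.37, 0.03], 0.8), ([0.452, -0.279, 0.002], 0.74), ([0.683, 0.004, 0.053], 0.36)]
52.675
```

View pics/end.png

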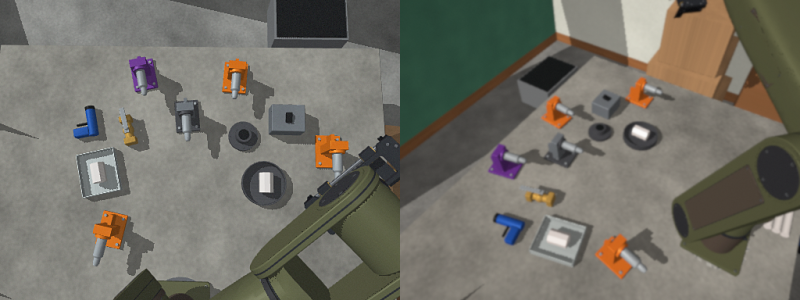

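Both couplings lie flat in their places: tray (97,173), pan (266,182). The other things haven't moved. I'll check the gripper is clear, then hand in.

```bash
python3 - <<'E'
from act import *
s=st(); print(s["tool_pos"],s["force"])
if s["tool_pos"][2]>.2 and np.linalg.norm(s["force"])<3: print(robot.sign_off())
E
```

```text
[ 0.4361 -0.372   0.5892] [0.0557 1.2753 0.143 ]
the job is handed in; nothing more can be done
None
```

The job is handed in: one coupling stopped at the step and lies flat in the round pan, the other went fully home and lies flat in the tray; valve, flange and nozzle did not move, and the control box was not approached.

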